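Load a riser block under the marking machine's ratchet hold-down

TASK

Set the tag up for marking: pull the hold-down rail up by its orange handle, click by click, to its top click and leave it hanging on the pawl; slide the riser block between the guide cheeks up to the fence and press it home with a steady 10 N or so for a second; then press the pawl's red paddle down and keep it down until the rubber foot has sunk onto the block, and let go. Never haul the rail into its yellow collar, push the fence or force the paddle with more than 25 N, and leave the other things where they are.

Things in the scene. Friction and masses are not known exactly. Their poses are not given: they have to be found in the camera images.
- bed: fixed dark-grey machine bed, 300 (x) x 340 (y) x 30 mm. Origin: centre of its underside, on the table; z up; +x from its free front edge to the rear, where the ratchet post stands. Pose and yaw differ every time. In its frame (mm): top at z 30; rail bar (16 x 14) at x 100, y 0, before a fixed post 44 wide, x 109 to 135, up to z 138; the pawl is on the rail's +y side.
- seat (a point): where block_mid lies when the block is fully home, touching the fence, centred between two aluminium guide cheeks: bed frame (37, 0, 43) mm; axes as the bed. The cheeks are 12 mm high, run along bed x from 37 to 82, inner faces at y +31 and -31, with flared mouths that begin at x 20, about 76 mm wide there.
- fence: fixed rigid steel fence 8 (x) x 62 (y) x 15 mm high at the cheeks' far ends; origin at the centre of its underside, bed frame (86, 0, 30) mm; its face toward the block is at bed x 82. Meet it slowly and stop by feel: a push over 25 N is too much. Do not bear down on the block meanwhile: friction on the bed would take up the push before it reaches the fence.
- collar: fixed yellow guide collar round the rail, 44 mm wide, bed z 124 to 138; origin on the rail axis at its underside, bed frame (100, 0, 124) mm. The rail's foot arm meets its underside 4 mm above the top click: a rigid end stop; over 25 N against it is too much.
- rail: steel hold-down rail, slides vertically. Origin: underside of its 18 mm rubber foot pad, bed frame (64, 0, 35 + travel) mm, axes as the bed. Travel 0 = bottom (start). Clicks on the pawl at travel 14, 28, 42 and 56 mm (top). About 0.55 kg, damped (70 N per m/s); 8 to 25 N pull it slowly past the teeth. Let go, it sinks until a tooth sits on the pawl; with the pawl open it sinks at about 70 mm/s.
- rail_handle (a point): centre of the orange handle atop the rail, a bar 45 long (bed x) x 14 wide (bed y) x 18 mm high, 145 mm above the pad underside and 23.5 mm from it in bed +x; free on both sides and above: pinch it from above across its 14 mm (along bed y).
- pawl: red bell-crank pawl; origin on its hinge, bed frame (100, 16, 77.5) mm; hinge axis along bed x. Its brass nose points up and leans, sprung, on the rail's brass teeth; the red paddle reaches out to bed +y. The nose rides out and the paddle dips as each tooth passes upward.
- paddle (a point): centre of the top face of the pawl's red paddle, 32 x 32 x 5 mm, 64 mm in bed +y from the hinge and 16 mm above it: bed frame (100, 80, 93.5) mm at rest. Pressed straight down with shut fingertips it frees the rail after about 10 to 15 mm and meets a hard stop at about 17 mm (0.27 rad). 2 to 4 N moves it, rising steeply at the stop; over 25 N is too much. It springs back.
- block_mid (a point): centre (half-way up) of the loose aluminium riser block, body 90 (x) x 56 (y) x 26 mm high, about 0.32 kg, carrying a gold tag; it starts on the bed in front of the cheeks; block +x is the end that goes to the fence. Its half length is 45 mm. Its base is slick (friction on the bed about 0.25).
- block_tab (a point): grip point of the block's black upright tab, 33 mm from block centre toward block -x and 30 mm above it: the tab is 24 (x) x 12 (y) mm and stands from 26 to 58 mm above the block's underside. Pinch it from above across its 12 mm (block y).
- cards: bystander: stack of gold cards 85 x 54 x 16 mm on the bed; origin centre of underside
- spare: bystander: blue spare riser 70 x 45 x 20 mm on the bed; origin centre of underside
- jar: bystander: jar 40 mm across, 55 mm high, on the bed; origin centre of underside
- cleaner: bystander: bottle 60 mm across, 160 mm high, on the table; origin centre of underside
- driver: bystander: screwdriver lying on the table
- bin: bystander: blue open bin 160 x 110 x 50 mm on the table; origin centre of underside
- loose_cards: bystander: two gold cards 85 x 54 x 8 mm on the table; origin centre of underside
Not all that is in view belongs to the job. Of the things that look like the part that bears block_mid, the largest one is meant.

How it is judged:
On the way, in this order (a step that is already met when the one before it is completed fails the run):
1. the rail hangs on the pawl at its top click (foot within 2.5 mm under or above that height), not held (z of rail in the frame of bed above 0.0885 m and contact force between the fingers and rail below 0.3 N), for 0.3 s.
2. with the rail still up, the block is pressed home: at least 2 N on the fence, within 2 mm of it, square within 0.05 rad, centred within 5 mm between the cheeks (contact force between fence and anything else above 2 N and z of rail in the frame of bed above 0.0885 m and x of block_mid in the frame of seat above -0.002 m and y of block_mid in the frame of seat between -0.005 and 0.005 m and z of block_mid in the frame of seat below 0.003 m and angle between the x axis of block_mid and the x axis of seat, either way round below 0.05 rad), for 0.2 s.
At the end, for the whole second after the job is handed in: The block lies flat on the bed between the cheeks, within 3 mm of the fence and square within 0.05 rad, with the rubber foot resting on it (pad underside 54 to 58.5 mm over the bed's underside, the block's top being at 56) and the rail at rest (z of rail in the frame of bed between 0.054 and 0.0585 m and linear speed of rail below 0.01 m/s and x of block_mid in the frame of seat above -0.003 m and y of block_mid in the frame of seat between -0.005 and 0.005 m and z of block_mid in the frame of seat below 0.003 m and angle between the x axis of block_mid and the x axis of seat, either way round below 0.05 rad); the robot touches nothing.
It fails at once if the rail is hauled into its collar with more than 25 N (contact force between rail and collar above 25 N).
It fails at once if the fence is pushed with more than 25 N (contact force between fence and anything else above 25 N).
It fails at once if the pawl or its paddle is pushed by the hand with more than 25 N (contact force between the fingers and pawl above 25 N).
It fails at once if a bystander is shifted by more than 25 mm (distance of any of cards, spare, jar, cleaner, driver, bin, loose_cards from where it was at the start of the episode above 0.025 m).
It also fails if it takes over 72 s, if anything falls off the work surface, if the arm or the gripper's body presses on something with over 40 N, if the wrist force passes 120 N, or if a joint passes its speed limit or range.

ROBOT

A 6-joint arm with a two-finger parallel gripper is mounted at the origin on the work surface. World frame = base frame: x ahead of the robot, y to its left, z up, the work surface at z = 0. Lengths are in m, angles in rad, forces in N, time in s.
With the tool pointing down it reaches from about 0.25 to 0.775 m from the base axis. Payload 4 kg.
Tool frame: the origin (TCP) lies at the centre of the arm's flange, where the gripper is bolted on; the fingertips stand 199 mm ahead of it and the grasp point (between the pads) lies 180 mm ahead of it (robot.tcp_to_tips is the z of the fingertips in the tool frame, in m); z points along the fingers, y is the line along which they close (so a half turn about z gives the same grasp; the last joint's range is limited). The gripper opens to 94 mm and grips with 3 to 60 N. Pads are 16 mm wide; open, the fingers measure 119 mm over their backs; the gripper's body (75 mm by 177 mm) begins 78 mm behind the grasp point.
Start: joints at [-1.431, 0.087, 1.371, -0, 1.684, -0.103], TCP at [0.132, -0.534, 0.405] pointing down, gripper open.
Joint ranges: [-3.1, 3.1], [-0.76, 2.03], [0.27, 2.55], [-1.08, 4.22], [0.17, 2.65], [-2.57, 2.57]. Speed limits (rad/s): [2.79, 2.79, 3.14, 3.14, 3.14, 3.14].

INTERFACE

Orientations are given as [roll, pitch, yaw] about the fixed x, y, z axes, in that order (R = Rz(yaw) Ry(pitch) Rx(roll)).
In Python, from bench import robot gives the robot as it stands.
- The arm moves only by the tool play_rows, never from a script. Its arguments are lists of equal length, an entry for each row: "translation": the shift along the tool's x, y, z scaled (see below), a list of three; "twist": the turn, a rotation vector about the tool's x, y, z scaled (see below), a list of three; "gripper": the opening, from -1 (shut) to 1 (fully open). A call has 1 to 8 rows; each row shifts and turns the commanded pose from where the row before left it, along the tool's axes as they then stand; what a row does not reach is not made up. The controller multiplies each number of a shift by 0.04 m and each number of a turn by 0.1 rad. A row lasts 1/10 s, in which the tool goes at most 50 mm and 8.59 degrees, less where a joint would pass 70% of its speed; a pose out of reach is approached as far as the arm can. A call with a number of a shift or a turn outside -1 to 1 is refused whole. A call with a gripper value outside its range is refused whole. The fingers move at their own pace and stop on an object; the grip force is fixed at half the most. Time passes only in rows, so rows that do not move let the fingers close. It gives the time, the measured TCP pose, the force, the opening and the grip force at its end, in the units of the state.
- robot.get_obs(): the state, without advancing time (a new reading comes with each control period).
- robot.snapshot(name): name is "side" or "top"; returns the picture (400x640x3 uint8, red, green, blue); there is no depth.
- robot.camera_model(name): a dict with "camera_matrix" (3x3 intrinsics, pixels), "rvec" (rotation vector, rad) and "tvec" (3), from world to camera coordinates, as OpenCV has them. Camera axes: x right, y down, z forward; pixel columns grow to the right and rows downward; lengths in m; the calibration is good to about 2 mm. A picture is of the moment at which its call begins. camera_model takes no time and is no camera call.
- robot.close_job(): hands the job in; it is judged then, once.
Trained networks look in the newest picture that a camera, given by its name, has taken for a name from the list of things; names that differ only in an ending like _2 or _b are one class to them, and where a whole thing is asked for, a point or a joint stands for the part that bears it (a point fixed in the world has none). Each returns a list of dicts, best first, with "score" (0 to 1); they miss things now and then, are a little off and sometimes report something else, mostly with a low value. They report only what shows in the picture. A call takes as long as a camera call. They do not tell look-alikes from the thing itself.
- robot.recognise(name, camera): "centre" ([x, y, z] in m, in world coordinates, good to about 4 mm: the middle of the surface that is visible of it).
- robot.spot_point(name, camera): "centre" ([x, y, z] in m, in world coordinates, good to about 4 mm: a listed point, or the origin of a listed thing).
The state is a dict: "time": time; "joint_positions": joint angles; "qvel": joint speeds; "joint_torque": joint torques, N m; "tool_pos": TCP position; "ee_rot": TCP orientation; "wrist_force": force on the tool from outside, world axes, zero at the start; "wrist_torque": the same for the moment, N m; "width": finger opening in m; "finger_force": force on a finger pad.
Only numpy, scipy, OpenCV 4.12 (cv2) and the standard library are available. Lean on these libraries where they do the work, as an engineer would, in place of code of your own. Each camera call takes 0.05 s, during which the arm holds its last target. There are 200 camera calls.

## Working session

There is one attempt and no reset: what is moved stays moved. The work goes in short steps, Python scripts to look and compute and a tool call to move; the robot and the scene stay as the last step left them, time stands still between calls to the robot, and variables do not carry over. Pictures are saved under pics/ and viewed, at most 13 in all, crops included, and the job is handed in when it is done.

Besides the shell and the picture viewer there is one more tool, called after "Request:" by a JSON object that holds its "api" and its "payload", one argument or row to a line. play_rows: Moves the arm, as the interface text tells. Its arguments: {"type":"object","properties":{"translation":{"type":"array","items":{"type":"array","items":{"type":"number","minimum":-1,"maximum":1}}},"twist":{"type":"array","items":{"type":"array","items":{"type":"number","minimum":-1,"maximum":1}}},"gripper":{"type":"array","items":{"type":"number"}}},"required":["translation","twist","gripper"]}

```bash
mkdir -p pics
python3 - <<'E'
from bench import robot
import cv2,numpy as np
for c in("side","top"):
    cv2.imwrite(f"pics/{c}0.png",robot.snapshot(c)[:,:,::-1])
    for n in("bed","seat","fence","collar","rail","rail_handle","paddle","block_mid","block_tab","cards","spare","jar","cleaner"):
        print(c,n,[(np.round(d["centre"],4).tolist(),round(d["score"],2)) for d in robot.spot_point(n,c)[:3]])
o=robot.get_obs();print(o)
E
```

```text
side bed [([0.5544, -0.1081, 0.0008], 0.84)]
side seat [([0.5898, -0.0953, 0.0408], 0.95)]
side fence [([0.6381, -0.0886, 0.0294], 0.4)]
side collar [([0.6495, -0.0798, 0.1207], 0.46)]
side rail [([0.6177, -0.0905, 0.0346], 0.73), ([0.6439, -0.0895, 0.1814], 0.43)]
side rail_handle [([0.6443, -0.0879, 0.1817], 0.66), ([0.4969, -0.2627, 0.03], 0.33)]
side paddle [([0.6325, -0.0028, 0.092], 0.5)]
side block_mid [([0.501, -0.1071, 0.0407], 0.75), ([0.4971, 0.1635, 0.0096], 0.65), ([0.2979, -0.1871, 0.0122], 0.64)]
side block_tab [([0.4815, 0.1888, 0.027], 0.8), ([0.4719, -0.1099, 0.0713], 0.6), ([0.2763, -0.177, 0.0324], 0.58)]
side cards [([0.4975, -0.2616, 0.0286], 0.54)]
side spare [([0.6497, -0.0806, 0.1204], 0.58), ([0.654, -0.2123, 0.0305], 0.53)]
side jar [([0.4391, 0.0032, 0.0244], 0.81), ([0.5535, -0.1057, 0.0007], 0.22), ([0.4739, -0.1082, 0.0726], 0.18)]
side cleaner [([0.6376, 0.4408, 0.0002], 0.91), ([0.6516, -0.2088, 0.0296], 0.59), ([0.4374, 0.0024, 0.0252], 0.22)]
top bed [([0.6417, -0.0829, 0.1832], 0.65), ([0.5537, -0.1096, -0.001], 0.6), ([0.4682, -0.1118, 0.0725], 0.
[... 863 characters left out ...]
, 0.67)]
{'time': 1.4, 'joint_positions': array([-1.43110969e+00,  8.71846116e-02,  1.37072431e+00, -3.62081406e-06,
        1.68356514e+00, -1.03133540e-01]), 'qvel': array([-0.00051535,  0.00041587,  0.00177339, -0.0014643 ,  0.00120893,
        0.00060876]), 'joint_torque': array([-4.48421206e-04, -3.40036726e+01, -3.02594197e+01,  7.17765070e-02,
        2.36544781e-02, -5.70155422e-06]), 'tool_pos': array([ 0.13221918, -0.53386747,  0.40470195]), 'ee_rot': array([3.14147506e+00, 1.57883773e-05, 2.42819767e-01]), 'wrist_force': array([ 0.58835141,  0.33340951, -0.90146694]), 'wrist_torque': array([-0.04846462,  0.04631052,  0.01861511]), 'finger_force': 0.0, 'width': 0.09436225889651137}
```

View pics/side0.png

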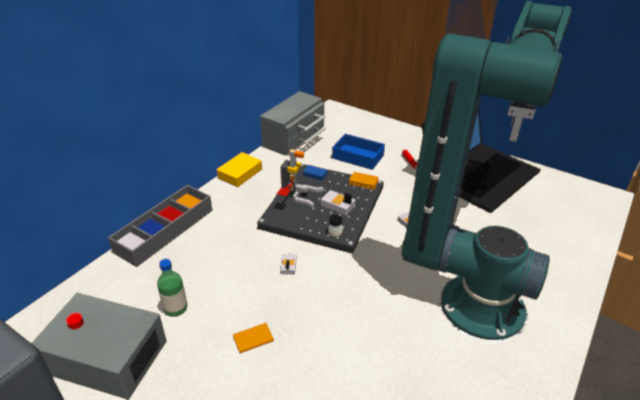

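View pics/top0.png

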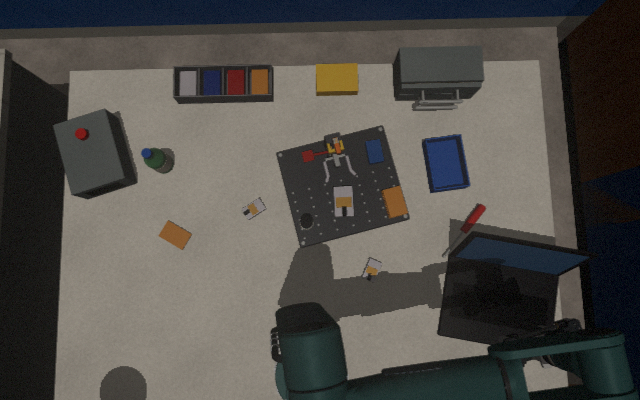

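```bash
cat > h.py <<'E'
from bench import robot
import cv2,numpy as np
from scipy.optimize import least_squares
L=dict(bed=(0,0,0),seat=(37,0,43),fence=(86,0,30),collar=(100,0,124),rail=(64,0,35),rail_handle=(87.5,0,180),paddle=(100,80,93.5))
def proj(P,c):
    m=robot.camera_model(c);return cv2.projectPoints(np.array(P,float).reshape(-1,3),m["rvec"],m["tvec"],m["camera_matrix"],None)[0].reshape(-1,2)
def b2w(p,pose):
    x,y,t=pose;p=np.array(p,float).reshape(-1,3)/1000
    R=np.array([[np.cos(t),-np.sin(t),0],[np.sin(t),np.cos(t),0],[0,0,1]]);return p@R.T+[x,y,0]
E
python3 - <<'E'
from h import *
S=dict(bed=[(.5544,-.1081),(.5537,-.1096)],seat=[(.5898,-.0953),(.5932,-.0981)],fence=[(.6381,-.0886),(.6385,-.0868)],collar=[(.6495,-.0798),(.6529,-.0804)],rail=[(.6177,-.0905),(.6137,-.0933)],rail_handle=[(.6443,-.0879),(.641,-.0816)],paddle=[(.6325,-.0028),(.6327,-.0038)])
f=lambda q:np.concatenate([(np.array(S[k])-b2w(L[k],q)[0,:2]).ravel() for k in S])
r=least_squares(f,[.55,-.1,.2],loss="soft_l1",f_scale=.003);print(r.x,np.round(r.fun*1000,1))
for c in("side","top"):
    im=cv2.imread(f"pics/{c}0.png")
    pts=b2w([(-150,-170,30),(-150,170,30),(150,170,30),(150,-170,30),(82,-31,45),(82,31,45),(65,0,189),(110,0,189),(84,96,93.5),(116,96,93.5),(84,64,93.5)],r.x)
    for u in proj(pts,c): cv2.circle(im,tuple(int(v) for v in u.round()),1,(255,0,255),-1)
    h=proj(b2w((60,0,70),r.x),c)[0].astype(int);print(c,h)
    x0=max(0,h[0]-170);y0=max(0,h[1]-130)
    cv2.imwrite(f"pics/{c}1.png",cv2.resize(im[y0:y0+260,x0:x0+340],None,fx=2.3,fy=2.3,interpolation=2)); print(x0,y0)
E
```

```text
[ 0.55532152 -0.10729743  0.25673149] [-0.9 -0.8 -1.6 -2.3 -1.3  2.6  2.1 -0.2 -0.4 -3.1 -0.  -1.3 -2.5  2.1
  0.9  1.5  0.5  0.5 -3.5 -2.3  4.3 -2.8  1.   3.5  0.8  1.7  1.   0.7]
side [304 185]
134 55
top [336 163]
166 33
```

The side view shows the bed at about (322,205) px with the orange handle at (296,154). The top view shows the bed at (343,185), the handle at (334,147), and the block with its black tab at (344,203).

View pics/top1.png

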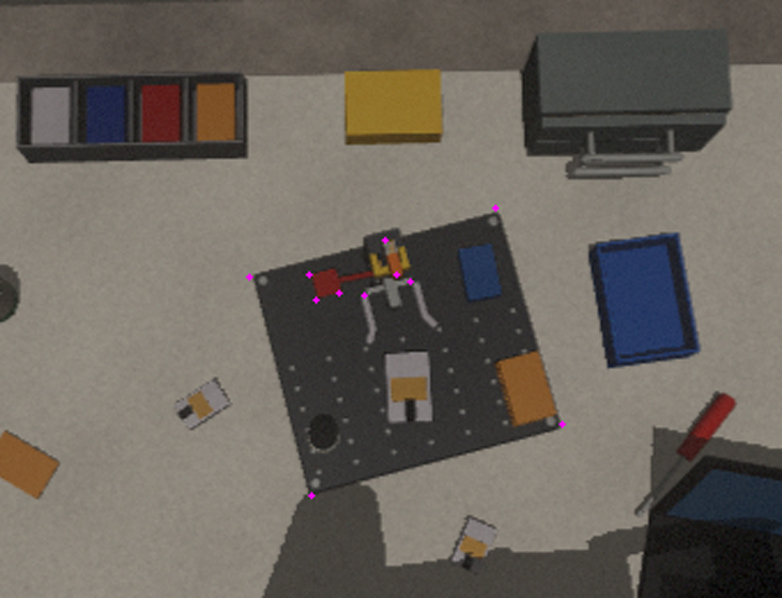

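View pics/side1.png

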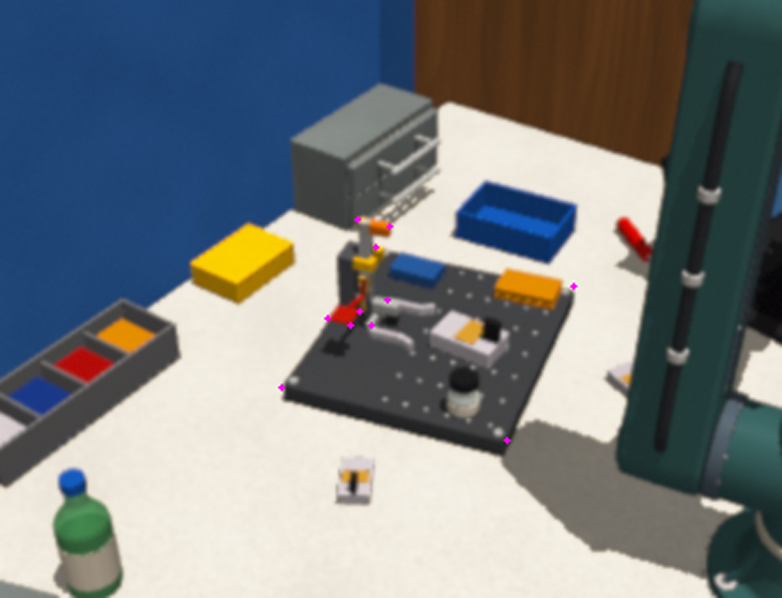

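The top crop shows the overlay corners within a few zoomed pixels of the bed: TL is marked at (250,277) and the real corner is near (257,279). The block is at (409,387), turned slightly relative to the bed. I'll refine both poses by edge fitting.

```bash
cat >> h.py <<'E'
from scipy.ndimage import map_coordinates
def edgefit(pose,rect,z,c,img,rng=4,sign=1,iters=6,n=40):
    # rect half sizes mm; sign=+1 brighter outside
    g=cv2.GaussianBlur(cv2.cvtColor(img,cv2.COLOR_BGR2GRAY).astype(float),(0,0),.7)
    a,b=rect;s=np.linspace(-.9,.9,n);pose=np.array(pose,float)
    P=np.concatenate([[(a*t,b,z) for t in s],[(a*t,-b,z) for t in s],[(a,b*t,z) for t in s],[(-a,b*t,z) for t in s]])
    N=np.concatenate([[(0,1,0)]*n,[(0,-1,0)]*n,[(1,0,0)]*n,[(-1,0,0)]*n])
    for k in range(iters):
        u=proj(b2w(P,pose),c);v=proj(b2w(P+N,pose),c)-u;px=np.linalg.norm(v,axis=1);v/=px[:,None]
        d=np.arange(-rng,rng+.01,.25);Q=u[:,None]+d[None,:,None]*v[:,None]
        I=map_coordinates(g,[Q[...,1],Q[...,0]],order=1);G=sign*np.gradient(I,axis=1)/.25
        j=G.argmax(1);w=np.array([G[i,j[i]] for i in range(len(j))]);ok=w>8
        tgt=u+d[j][:,None]*v
        f=lambda q:(((proj(b2w(P,q),c)-tgt)*v).sum(1))[ok]
        r=least_squares(f,pose,loss="soft_l1",f_scale=.3,x_scale=[.01,.01,.05]);pose=r.x;rng=max(1.5,rng*.7)
    print(c,pose.round(4),ok.reshape(4,n).sum(1),"med px",np.median(abs(r.fun)).round(2));return pose
E
python3 - <<'E'
from h import *
b=[.5553,-.1073,.2567]
im={c:cv2.imread(f"pics/{c}0.png") for c in("side","top")}
for c in im: edgefit(b,(150,170),30,c,im[c])
for y in(.05,.15):edgefit([.5005,-.1085,y],(45,28),56,"top",im["top"],sign=-1,rng=3)
edgefit([.5005,-.1085,.1],(45,28),56,"side",im["side"],sign=-1,rng=3)
E
```

```text
side [ 0.5429 -0.0824  0.2333] [40 22 32 40] med px 0.31
top [ 0.5542 -0.1094  0.2361] [40 40 34 40] med px 0.23
top [ 0.5031 -0.1103  0.0314] [40 40 40 32] med px 0.24
top [ 0.5031 -0.1103  0.0294] [40 40 40 32] med px 0.25
side [ 0.5019 -0.1073  0.0211] [40 33 40 33] med px 0.26
```

Request:
{"api": "play_rows", "payload": {
  "translation": [
    [0.9,-0.47,0],
    [0.94,-0.49,0],
    [0.94,-0.49,0],
    [0.94,-0.49,0],
    [0.94,-0.49,0],
    [0.94,-0.49,0],
    [0.94,-0.49,0],
    [0.94,-0.49,0]
  ],
  "twist": [
    [0,0,0],
    [0,0,0],
    [0,0,0],
    [0,0,0],
    [0,0,0],
    [0,0,0],
    [0,0,0],
    [0,0,0]
  ],
  "gripper": [0,0,0,0,0,0,0,0]
}}

```text
time: 2.2
tool_pos: [0.3862, -0.3091, 0.4049]
ee_rot: [3.141, -0.0, 0.243]
wrist_force: [0.2, 0.0, -0.3]
width: 0.0472
finger_force: 0.0
```

Request:
{"api": "play_rows", "payload": {
  "translation": [
    [0.94,-0.49,0],
    [0.94,-0.49,0],
    [0.94,-0.49,0],
    [0.94,-0.49,0],
    [0.94,-0.49,0],
    [0.6,-0.3,0],
    [0.3,-0.15,0],
    [0,0,0]
  ],
  "twist": [
    [0,0,0],
    [0,0,0],
    [0,0,0],
    [0,0,0],
    [0,0,0],
    [0,0,0],
    [0,0,0],
    [0,0,0]
  ],
  "gripper": [0,0,0,0,0,0,0,0]
}}

```text
time: 3.0
tool_pos: [0.5754, -0.1432, 0.4042]
ee_rot: [-3.141, 0.001, 0.245]
wrist_force: [-1.0, -0.5, -0.6]
width: 0.047
finger_force: 0.0
```

```bash
cat >> h.py <<'E'
from scipy.spatial.transform import Rotation as Ro
def to(p):
    o=robot.get_obs();R=Ro.from_euler("xyz",o["ee_rot"]).as_matrix()
    print("t",round(o["time"],2),"tool mm",(R.T@(np.array(p)-o["tool_pos"])*1000).round(1),"units",(R.T@(np.array(p)-o["tool_pos"])/.04).round(2),"pos",o["tool_pos"].round(4),"yaw",o["ee_rot"].round(4),"F",o["wrist_force"].round(1),"w",o["width"].round(4))
E
python3 - <<'E'
from h import *
for c in("top","side"):
    cv2.imwrite(f"pics/{c}2.png",robot.snapshot(c)[:,:,::-1])
    for n in("rail_handle","paddle","seat","bed"): print(c,n,[(np.round(d["centre"],4).tolist(),round(d["score"],2)) for d in robot.spot_point(n,c)[:2]])
to([.640,-.0873,.364])
E
```

```text
top rail_handle [([0.6413, -0.082, 0.1818], 0.41), ([0.5032, -0.1083, 0.0399], 0.32)]
top paddle [([0.6365, -0.0045, 0.0967], 0.68)]
top seat [([0.5907, -0.0998, 0.0467], 0.57)]
top bed [([0.5549, -0.109, 0.0001], 0.89)]
side rail_handle [([0.6407, -0.0878, 0.1808], 0.61)]
side paddle [([0.6338, -0.0042, 0.0915], 0.47)]
side seat [([0.591, -0.0968, 0.0417], 0.79)]
side bed [([0.5557, -0.1048, 0.0008], 0.84), ([0.6451, -0.07, 0.0734], 0.42)]Traceback (most recent call last):
  File "<stdin>", line 5, in <module>
  File "h.py", line 29, in to
    print("t",round(o["time"],2),"tool mm",(R.T@(np.array(p)-o["tool_pos"])*1000).round(1),"units",(R.T@(np.array(p)-o["tool_pos"])/.04).round(2),"pos",o["tool_pos"].round(4),"yaw",o["ee_rot"].round(4),"F",o["wrist_force"].round(1),"w",o["width"].round(4))
                                                                                                                                                                                                                                            ^^^^^^^^^^^^^^^^
AttributeError: 'float' object has no attribute 'round'
```

Request:
{"api": "play_rows", "payload": {
  "translation": [
    [0.9,-0.46,0],
    [0.7,-0.36,0],
    [0.32,-0.16,0],
    [0,0,0.3],
    [0,0,0.4],
    [0,0,0.3],
    [0,0,0],
    [0,0,0]
  ],
  "twist": [
    [0,0,0],
    [0,0,0],
    [0,0,0],
    [0,0,0],
    [0,0,0],
    [0,0,0],
    [0,0,0],
    [0,0,0]
  ],
  "gripper": [0,0,0,0,0,0,0,-0.3]
}}

```text
time: 4.3
tool_pos: [0.6393, -0.0882, 0.3643]
ee_rot: [-3.141, 0.001, 0.242]
wrist_force: [-0.5, -0.1, 1.0]
width: 0.0422
finger_force: 0.0
```

```bash
sed -i 's/o\["width"\].round(4)/round(float(o["width"]),4)/' h.py
python3 - <<'E'
from h import *
to([.6405,-.0865,.364])
a=cv2.resize(robot.snapshot("side")[90:240,220:420,::-1],None,fx=4,fy=4,interpolation=2)
cv2.imwrite("pics/s3.png",a[:600,:800])
E
```

```text
t 4.3 tool mm [ 1.6 -1.4  0.3] units [ 0.04 -0.03  0.01] pos [ 0.6393 -0.0882  0.3643] yaw [-3.1415e+00  1.0000e-03  2.4190e-01] F [-0.5 -0.1  1. ] w 0.0422
```

View pics/s3.png

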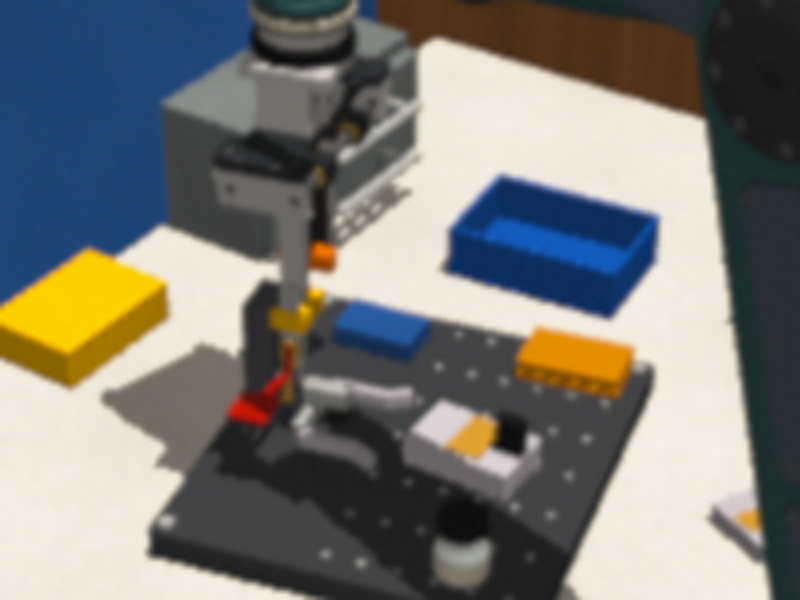

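The fingers straddle the orange handle, whose front end shows at (322,257), so I'm closing.

Request:
{"api": "play_rows", "payload": {
  "translation": [
    [0,0,0],
    [0,0,0],
    [0,0,0],
    [0,0,0]
  ],
  "twist": [
    [0,0,0],
    [0,0,0],
    [0,0,0],
    [0,0,0]
  ],
  "gripper": [-1,-1,-1,-1]
}}

```text
time: 4.75
tool_pos: [0.6397, -0.0868, 0.3655]
ee_rot: [-3.14, -0.001, 0.243]
wrist_force: [-1.9, 3.3, 2.9]
width: 0.014
finger_force: 30.0
```

Request:
{"api": "play_rows", "payload": {
  "translation": [
    [0,0,-0.15],
    [0,0,-0.18],
    [0,0,-0.18],
    [0,0,-0.18],
    [0,0,-0.18],
    [0,0,-0.18],
    [0,0,-0.18],
    [0,0,0]
  ],
  "twist": [
    [0,0,0],
    [0,0,0],
    [0,0,0],
    [0,0,0],
    [0,0,0],
    [0,0,0],
    [0,0,0],
    [0,0,0]
  ],
  "gripper": [-1,-1,-1,-1,-1,-1,-1,-1]
}}

```text
time: 5.55
tool_pos: [0.6406, -0.087, 0.4103]
ee_rot: [-3.138, 0.004, 0.243]
wrist_force: [1.7, 4.0, -7.4]
width: 0.0137
finger_force: 30.0
```

Request:
{"api": "play_rows", "payload": {
  "translation": [
    [0,0,-0.08],
    [0,0,-0.08],
    [0,0,-0.08],
    [0,0,-0.06],
    [0,0,-0.04],
    [0,0,0]
  ],
  "twist": [
    [0,0,0],
    [0,0,0],
    [0,0,0],
    [0,0,0],
    [0,0,0],
    [0,0,0]
  ],
  "gripper": [-1,-1,-1,-1,-1,-1]
}}

```text
time: 6.15
tool_pos: [0.6401, -0.0869, 0.4256]
ee_rot: [-3.139, 0.002, 0.244]
wrist_force: [2.1, 5.1, -11.4]
width: 0.0139
finger_force: 30.0
```

Request:
{"api": "play_rows", "payload": {
  "translation": [
    [0,0,0.05],
    [0,0,0.02],
    [0,0,0],
    [0,0,0],
    [0,0,0],
    [0,0,0],
    [0,0,0]
  ],
  "twist": [
    [0,0,0],
    [0,0,0],
    [0,0,0],
    [0,0,0],
    [0,0,0],
    [0,0,0],
    [0,0,0]
  ],
  "gripper": [-1,-1,-1,-0.3,-0.3,-0.3,-0.3]
}}

```text
time: 6.85
tool_pos: [0.6396, -0.088, 0.4259]
ee_rot: [3.14, -0.001, 0.242]
wrist_force: [0.2, -0.4, -0.7]
width: 0.0325
finger_force: 0.0
```

Run:
```python
from h import *
for c in("side","top"):
    im=robot.snapshot(c)[:,:,::-1];cv2.imwrite(f"pics/{c}4.png",im)
    for n in("rail_handle","rail"): print(c,n,[(np.round(d["centre"],4).tolist(),round(d["score"],2)) for d in robot.spot_point(n,c)[:2]])
to([.6405,-.0865,.364])
```

```text
side rail_handle [([0.6413, -0.0909, 0.2387], 0.72), ([0.4685, -0.1127, 0.0752], 0.6)]
side rail [([0.6199, -0.0944, 0.0904], 0.55), ([0.6496, -0.0696, 0.0774], 0.23)]
top rail_handle [([0.6415, -0.0833, 0.2378], 0.65)]
top rail []
t 7.15 tool mm [ 1.  -0.9 60.7] units [ 0.02 -0.02  1.52] pos [ 0.6398 -0.0876  0.4247] yaw [3.1414e+00 1.0000e-04 2.4270e-01] F [-0.1  1.1 -0.5] w 0.0329
```

Request:
{"api": "play_rows", "payload": {
  "translation": [
    [-0.6,0,0],
    [-1,0,0],
    [-1,0,0],
    [-0.9,-0.2,0.3],
    [-0.78,-0.25,0.5],
    [0,0,0.8],
    [0,0,0.6],
    [0,0,0.4]
  ],
  "twist": [
    [0,0,0],
    [0,0,0],
    [0,0,0],
    [0,0,0],
    [0,0,0],
    [0,0,0.7],
    [0,0,0.7],
    [0,0,0.7]
  ],
  "gripper": [-0.3,-0.3,-0.3,-0.2,-0.1,-0.1,-0.1,-0.1]
}}

```text
time: 7.95
tool_pos: [0.4684, -0.111, 0.3188]
ee_rot: [-3.141, 0.002, 0.03]
wrist_force: [0.3, 0.1, -0.8]
width: 0.0422
finger_force: 0.0
```

Run:
```python
from h import *
to([.4695,-.111,.262])
for c in("side","top"):
    im=robot.snapshot(c)[:,:,::-1];cv2.imwrite(f"pics/{c}5.png",im)
    for n in("rail_handle","rail","block_tab","block_mid"): print(c,n,[(np.round(d["centre"],4).tolist(),round(d["score"],2)) for d in robot.spot_point(n,c)[:3]])
cv2.imwrite("pics/s5.png",cv2.resize(cv2.imread("pics/side5.png")[90:240,220:420],None,fx=4,fy=4,interpolation=2))
```

```text
t 7.95 tool mm [ 1.2  0.  56.8] units [0.03 0.   1.42] pos [ 0.4684 -0.111   0.3188] yaw [-3.141e+00  1.900e-03  2.970e-02] F [ 0.3  0.1 -0.8] w 0.0422
side rail_handle [([0.6422, -0.0878, 0.2389], 0.73)]
side rail [([0.6181, -0.0928, 0.0928], 0.56)]
side block_tab [([0.4684, -0.1064, 0.0706], 0.75), ([0.2747, -0.1776, 0.0284], 0.7), ([0.4792, 0.1858, 0.025], 0.63)]
side block_mid [([0.3009, -0.1841, 0.0096], 0.86), ([0.4955, 0.1657, 0.0083], 0.83), ([0.5005, -0.1058, 0.0425], 0.78)]
top rail_handle [([0.6387, -0.0821, 0.2369], 0.46)]
top rail [([0.6165, -0.0961, 0.0901], 0.73), ([0.6411, -0.0826, 0.237], 0.2)]
top block_tab [([0.4763, 0.1783, 0.0313], 0.78), ([0.2786, -0.1773, 0.0293], 0.59)]
top block_mid [([0.49, 0.1598, 0.0105], 0.8), ([0.6549, -0.0832, 0.1244], 0.71), ([0.2987, -0.1887, 0.009], 0.65)]
```

View pics/s5.png

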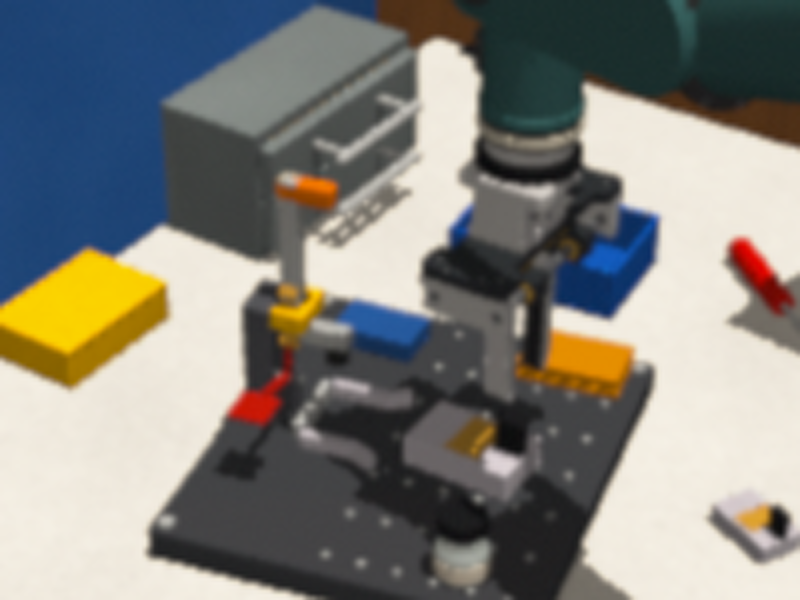

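The rail hangs high, with the handle at (305,190), and the gripper stands over the black tab at (512,433).

Request:
{"api": "play_rows", "payload": {
  "translation": [
    [0,0,0.5],
    [0,0,0.5],
    [0.03,0,0.25],
    [0,0,0.15],
    [0,0,0],
    [0,0,0],
    [0,0,0],
    [0,0,0]
  ],
  "twist": [
    [0,0,0],
    [0,0,0],
    [0,0,0],
    [0,0,0],
    [0,0,0],
    [0,0,0],
    [0,0,0],
    [0,0,0]
  ],
  "gripper": [-0.1,-0.1,-0.1,-0.1,-0.1,-1,-1,-1]
}}

```text
time: 9.25
tool_pos: [0.4708, -0.1113, 0.2655]
ee_rot: [3.141, -0.002, 0.033]
wrist_force: [0.1, -0.0, 0.9]
width: 0.0216
finger_force: 0.0
```

Request:
{"api": "play_rows", "payload": {
  "translation": [
    [0,0,0],
    [0,0,0]
  ],
  "twist": [
    [0,0,0],
    [0,0,0]
  ],
  "gripper": [-1,-1]
}}

```text
time: 9.45
tool_pos: [0.4706, -0.1108, 0.2652]
ee_rot: [-3.14, -0.001, 0.033]
wrist_force: [-0.8, 3.9, 2.6]
width: 0.0119
finger_force: 30.0
```

Run:
```python
from h import *
to([.4695,-.111,.262])
im=robot.snapshot("top")[:,:,::-1];cv2.imwrite("pics/top6.png",im)
im2=robot.snapshot("side")[:,:,::-1].copy();cv2.imwrite("pics/side6.png",im2)
edgefit([.503,-.110,.03],(45,28),56,"side",im2,sign=-1,rng=3)
```

```text
t 9.45 tool mm [-1.1  0.1  3.2] units [-0.03  0.    0.08] pos [ 0.4706 -0.1108  0.2652] yaw [-3.1405e+00 -7.0000e-04  3.2900e-02] F [-0.8  3.9  2.6] w 0.0119
side [ 0.5021 -0.1096  0.0482] [ 8 25 40 25] med px 0.25
```

Request:
{"api": "play_rows", "payload": {
  "translation": [
    [0.1,0.08,-0.03],
    [0.16,0.12,0],
    [0.14,0.1,0],
    [0.07,0.045,0],
    [0,0,0],
    [0,0,0]
  ],
  "twist": [
    [0,0,0],
    [0,0,0],
    [0,0,0],
    [0,0,-0.7],
    [0,0,-0.7],
    [0,0,-0.67]
  ],
  "gripper": [-1,-1,-1,-1,-1,-1]
}}

```text
time: 10.15
tool_pos: [0.4905, -0.1254, 0.2654]
ee_rot: [3.14, -0.0, 0.242]
wrist_force: [0.0, -1.4, -1.8]
width: 0.012
finger_force: 30.0
```

Run:
```python
from h import *
to([.4897,-.124,.2645])
im=robot.snapshot("top")[:,:,::-1];cv2.imwrite("pics/top7.png",im)
im2=robot.snapshot("side")[:,:,::-1].copy();cv2.imwrite("pics/side7.png",im2)
edgefit([.522,-.116,.24],(45,28),56,"side",im2,sign=-1,rng=3)
cv2.imwrite("pics/s7.png",cv2.resize(im2[90:240,220:420],None,fx=4,fy=4,interpolation=2))
```

```text
t 10.15 tool mm [-0.5 -1.5  0.8] units [-0.01 -0.04  0.02] pos [ 0.4905 -0.1254  0.2654] yaw [ 3.140e+00 -2.000e-04  2.417e-01] F [ 0.  -1.4 -1.8] w 0.012
side [ 0.52   -0.1181  0.2181] [10 26 21 25] med px 0.25
```

View pics/s7.png

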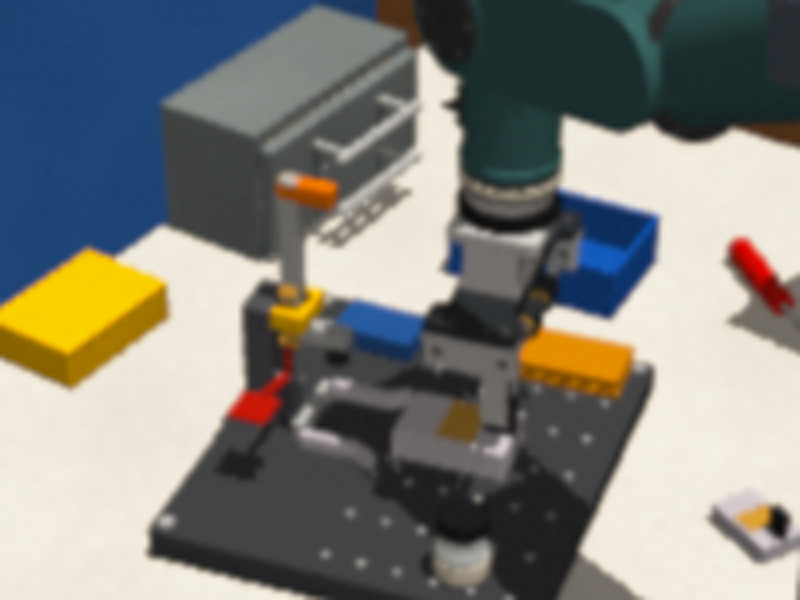

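Request:
{"api": "play_rows", "payload": {
  "translation": [
    [0.15,-0.035,0],
    [0.25,0,0],
    [0.25,0,0],
    [0.25,0,0],
    [0.25,0,0],
    [0.2,0,0],
    [0.1,0,0],
    [0,0,0]
  ],
  "twist": [
    [0,0,0],
    [0,0,0],
    [0,0,0],
    [0,0,0],
    [0,0,0],
    [0,0,0],
    [0,0,0],
    [0,0,0]
  ],
  "gripper": [-1,-1,-1,-1,-1,-1,-1,-1]
}}

```text
time: 11.05
tool_pos: [0.5463, -0.1091, 0.2657]
ee_rot: [3.142, 0.0, 0.24]
wrist_force: [-0.1, -0.3, -3.6]
width: 0.0116
finger_force: 30.0
```

Request:
{"api": "play_rows", "payload": {
  "translation": [
    [0.05,0,0],
    [0.05,0,0],
    [0.05,0,0],
    [0,0,0]
  ],
  "twist": [
    [0,0,0],
    [0,0,0],
    [0,0,0],
    [0,0,0]
  ],
  "gripper": [-1,-1,-1,-1]
}}

```text
time: 11.45
tool_pos: [0.5517, -0.1078, 0.266]
ee_rot: [3.141, -0.0, 0.24]
wrist_force: [-1.2, -0.6, -2.8]
width: 0.0119
finger_force: 30.0
```

Request:
{"api": "play_rows", "payload": {
  "translation": [
    [0.05,0,0],
    [0.05,0,0],
    [0.03,0,0],
    [0,0,0]
  ],
  "twist": [
    [0,0,0],
    [0,0,0],
    [0,0,0],
    [0,0,0]
  ],
  "gripper": [-1,-1,-1,-1]
}}

```text
time: 11.85
tool_pos: [0.5568, -0.1065, 0.2659]
ee_rot: [3.141, -0.0, 0.24]
wrist_force: [0.2, -0.2, -3.5]
width: 0.0118
finger_force: 30.0
```

Request:
{"api": "play_rows", "payload": {
  "translation": [
    [0.05,0,0],
    [0.03,0,0],
    [0,0,0]
  ],
  "twist": [
    [0,0,0],
    [0,0,0],
    [0,0,0]
  ],
  "gripper": [-1,-1,-1]
}}

```text
time: 12.15
tool_pos: [0.5596, -0.1058, 0.2658]
ee_rot: [-3.141, 0.001, 0.24]
wrist_force: [-1.5, -0.4, -1.6]
width: 0.0114
finger_force: 30.0
```

Request:
{"api": "play_rows", "payload": {
  "translation": [
    [0.03,0,0],
    [0.03,0,0],
    [0,0,0]
  ],
  "twist": [
    [0,0,0],
    [0,0,0],
    [0,0,0]
  ],
  "gripper": [-1,-1,-1]
}}

```text
time: 12.45
tool_pos: [0.5607, -0.1055, 0.2658]
ee_rot: [-3.141, 0.006, 0.239]
wrist_force: [-7.8, -1.0, 1.3]
width: 0.0116
finger_force: 30.0
```

Request:
{"api": "play_rows", "payload": {
  "translation": [
    [0.02,0,0],
    [0,0,0],
    [0,0,0],
    [0,0,0]
  ],
  "twist": [
    [0,0,0],
    [0,0,0],
    [0,0,0],
    [0,0,0]
  ],
  "gripper": [-1,-1,-1,-1]
}}

```text
time: 12.85
tool_pos: [0.561, -0.1054, 0.2659]
ee_rot: [-3.141, 0.008, 0.239]
wrist_force: [-10.5, -0.9, 3.9]
width: 0.012
finger_force: 30.0
```

Request:
{"api": "play_rows", "payload": {
  "translation": [
    [0,0,0],
    [0,0,0],
    [0,0,0],
    [0,0,0],
    [0,0,0],
    [0,0,0],
    [0,0,0],
    [0,0,0]
  ],
  "twist": [
    [0,0,0],
    [0,0,0],
    [0,0,0],
    [0,0,0],
    [0,0,0],
    [0,0,0],
    [0,0,0],
    [0,0,0]
  ],
  "gripper": [-1,-1,-1,-1,-1,-1,-1,-1]
}}

```text
time: 13.65
tool_pos: [0.561, -0.1055, 0.2659]
ee_rot: [-3.141, 0.008, 0.239]
wrist_force: [-9.4, -0.9, 2.5]
width: 0.0117
finger_force: 30.0
```

Run:
```python
from h import *
to([.5607,-.1055,.2658])
im2=robot.snapshot("side")[:,:,::-1].copy();cv2.imwrite("pics/side8.png",im2)
cv2.imwrite("pics/s8.png",cv2.resize(im2[110:230,230:390],None,fx=5,fy=5,interpolation=2))
```

```text
t 13.65 tool mm [-0.3 -0.   0.1] units [-0.01 -0.    0.  ] pos [ 0.561  -0.1055  0.2659] yaw [-3.1406  0.0075  0.2391] F [-9.4 -0.9  2.5] w 0.0117
```

View pics/s8.png

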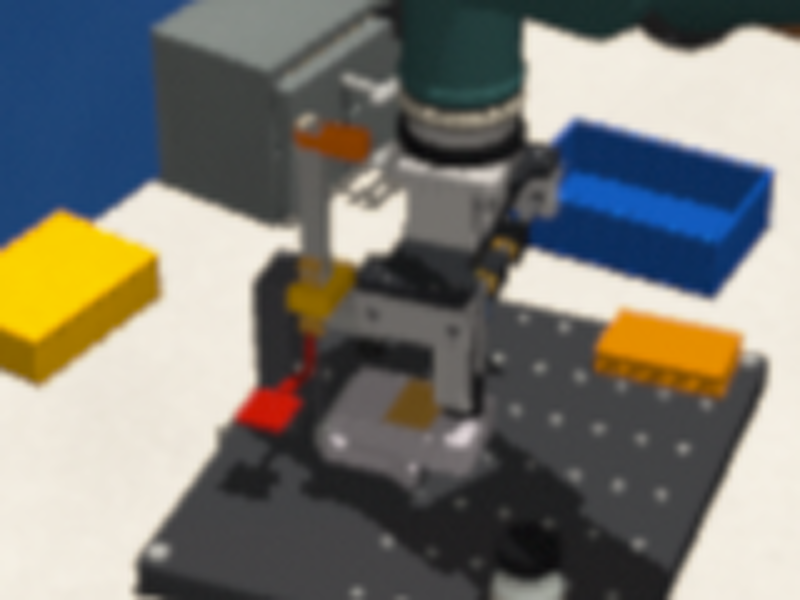

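The block sits between the cheeks, with the fingers on its tab at (460,385) and the rail still up (handle at (333,140)). I'll ease off, release and lift.

Request:
{"api": "play_rows", "payload": {
  "translation": [
    [-0.04,0,0],
    [-0.03,0,0],
    [0,0,0],
    [0,0,0],
    [0,0,0],
    [0,0,0],
    [0,0,-0.4],
    [0,0,-0.9]
  ],
  "twist": [
    [0,0,0],
    [0,0,0],
    [0,0,0],
    [0,0,0],
    [0,0,0],
    [0,0,0],
    [0,0,0],
    [0,0,0]
  ],
  "gripper": [-1,-1,-0.5,-0.5,-0.5,-0.5,-0.5,-0.5]
}}

```text
time: 14.5
tool_pos: [0.5594, -0.1054, 0.3146]
ee_rot: [-3.138, 0.007, 0.24]
wrist_force: [1.0, 0.3, 0.5]
width: 0.0237
finger_force: 0.0
```

Request:
{"api": "play_rows", "payload": {
  "translation": [
    [0,0,-1],
    [0,0,-0.9],
    [0,0,-0.2],
    [0.6,-0.5,0],
    [0.9,-0.75,0],
    [0.6,-0.5,0],
    [0.26,-0.25,0],
    [0,0,0]
  ],
  "twist": [
    [0,0,0],
    [0,0,0],
    [0,0,0],
    [0,0,0],
    [0,0,0],
    [0,0,0],
    [0,0,0],
    [0,0,-0.98]
  ],
  "gripper": [-0.5,-0.5,-0.5,-0.5,-0.5,-0.7,-1,-1]
}}

```text
time: 15.3
tool_pos: [0.6335, -0.0039, 0.4001]
ee_rot: [-3.141, 0.002, 0.343]
wrist_force: [-0.3, -0.5, 0.2]
width: 0.0029
finger_force: 0.0
```

Request:
{"api": "play_rows", "payload": {
  "translation": [
    [0,0,0],
    [0,0,0],
    [0,0,0],
    [0,0,0],
    [0,0,0],
    [0,0,0],
    [0,0,0],
    [0,0,0]
  ],
  "twist": [
    [0,0,-0.98],
    [0,0,-0.98],
    [0,0,-0.98],
    [0,0,-0.98],
    [0,0,-0.98],
    [0,0,-0.98],
    [0,0,-0.98],
    [0,0,-0.98]
  ],
  "gripper": [-1,-1,-1,-1,-1,-1,-1,-1]
}}

```text
time: 16.1
tool_pos: [0.6325, -0.0063, 0.401]
ee_rot: [-3.14, 0.001, 1.125]
wrist_force: [-0.1, 0.4, -0.6]
width: 0.0008
finger_force: 0.0
```

Request:
{"api": "play_rows", "payload": {
  "translation": [
    [0,0,0],
    [0,0,0],
    [0,0,0],
    [0,0,0],
    [0,0,0],
    [0,0,0],
    [0,0,0],
    [0,0,0]
  ],
  "twist": [
    [0,0,-0.98],
    [0,0,-0.98],
    [0,0,-0.98],
    [0,0,-0.98],
    [0,0,-0.98],
    [0,0,-0.98],
    [0,0,-0.98],
    [0,0,0]
  ],
  "gripper": [-1,-1,-1,-1,-1,-1,-1,-1]
}}

```text
time: 16.9
tool_pos: [0.6326, -0.0062, 0.401]
ee_rot: [-3.14, 0.0, 1.807]
wrist_force: [0.5, -0.0, 0.1]
width: 0.0004
finger_force: 0.0
```

Run:
```python
from h import *
for c in("side","top"):
    im=robot.snapshot(c)[:,:,::-1].copy();cv2.imwrite(f"pics/{c}9.png",im)
    for n in("rail_handle","rail","paddle","block_mid"): print(c,n,[(np.round(d["centre"],4).tolist(),round(d["score"],2)) for d in robot.spot_point(n,c)[:3]])
    if c=="side":cv2.imwrite("pics/s9.png",cv2.resize(im[110:230,230:390],None,fx=5,fy=5,interpolation=2))
print("seat",b2w((37,0,43),(.5553,-.108,.24)))
to([.6337,-.0055,.305])
```

```text
side rail_handle [([0.64, -0.0873, 0.2386], 0.77)]
side rail [([0.6185, -0.0912, 0.0902], 0.73)]
side paddle [([0.6328, -0.0099, 0.0917], 0.46)]
side block_mid [([0.4933, 0.1655, 0.0072], 0.82), ([0.5902, -0.0942, 0.0443], 0.74), ([0.3004, -0.1888, 0.0106], 0.65)]
top rail_handle [([0.6388, -0.0821, 0.2366], 0.52)]
top rail [([0.5907, -0.0974, 0.0425], 0.64), ([0.6155, -0.0949, 0.09], 0.51), ([0.6395, -0.0842, 0.2408], 0.23)]
top paddle []
top block_mid [([0.2977, -0.1891, 0.0081], 0.73), ([0.4914, 0.1629, 0.0087], 0.66), ([0.5906, -0.0983, 0.0437], 0.63)]
seat [[ 0.59123951 -0.099205    0.043     ]]
t 17.4 tool mm [-0.1  0.8 96.9] units [-0.    0.02  2.42] pos [ 0.6328 -0.0056  0.4019] yaw [3.1415e+00 1.0000e-04 1.8075e+00] F [-1.   0.3  0.4] w 0.0007
```

View pics/s9.png

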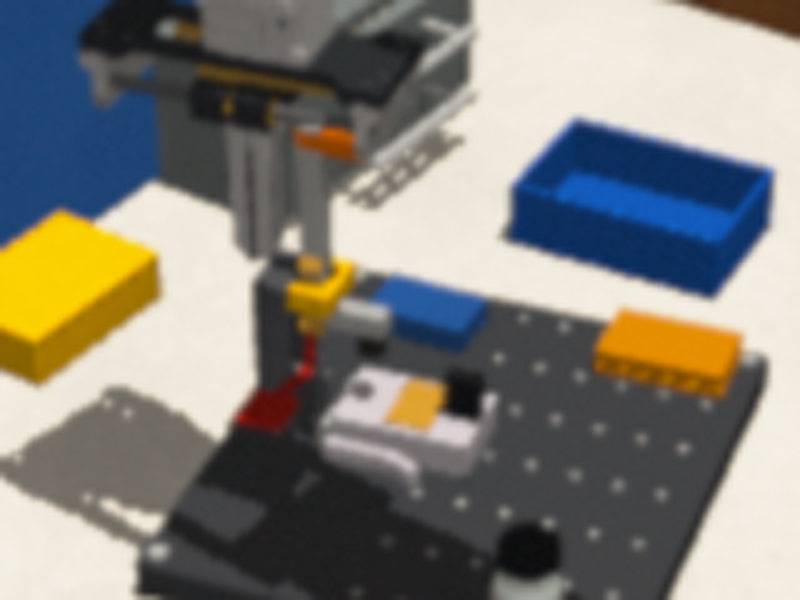

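The block is home at (405,410), the rail is up, and the shut fingers stand above the paddle at (268,408). Descending.

Request:
{"api": "play_rows", "payload": {
  "translation": [
    [0,0,0.6],
    [0,0.02,0.8],
    [0,0,0.7],
    [0,0,0.35],
    [0,0,0.1],
    [0,0,0.1],
    [0,0,0.1],
    [0,0,0]
  ],
  "twist": [
    [0,0,0],
    [0,0,0],
    [0,0,0],
    [0,0,0],
    [0,0,0],
    [0,0,0],
    [0,0,0],
    [0,0,0]
  ],
  "gripper": [-1,-1,-1,-1,-1,-1,-1,-1]
}}

```text
time: 18.2
tool_pos: [0.634, -0.0054, 0.2932]
ee_rot: [3.139, 0.001, 1.808]
wrist_force: [-0.0, -0.1, 1.0]
width: 0.0005
finger_force: 0.0
```

Request:
{"api": "play_rows", "payload": {
  "translation": [
    [0,0,0.1],
    [0,0,0.1],
    [0,0,0.08],
    [0,0,0.05],
    [0,0,0],
    [0,0,0],
    [0,0,0],
    [0,0,0]
  ],
  "twist": [
    [0,0,0],
    [0,0,0],
    [0,0,0],
    [0,0,0],
    [0,0,0],
    [0,0,0],
    [0,0,0],
    [0,0,0]
  ],
  "gripper": [-1,-1,-1,-1,-1,-1,-1,-1]
}}

```text
time: 19.0
tool_pos: [0.6337, -0.0053, 0.2788]
ee_rot: [3.141, -0.0, 1.808]
wrist_force: [-0.7, 3.3, 2.7]
width: 0.0006
finger_force: 1.8
```

Run:
```python
from h import *
for c in("side",):
    im=robot.snapshot(c)[:,:,::-1].copy()
    for n in("rail_handle","rail","paddle"): print(c,n,[(np.round(d["centre"],4).tolist(),round(d["score"],2)) for d in robot.spot_point(n,c)[:3]])
    cv2.imwrite("pics/s10.png",cv2.resize(im[110:230,230:390],None,fx=5,fy=5,interpolation=2))
to([.634,-.0055,.2755])
```

```text
side rail_handle [([0.64, -0.0869, 0.2087], 0.55), ([0.4172, 0.4011, 0.0001], 0.19)]
side rail [([0.6192, -0.0949, 0.0598], 0.46)]
side paddle [([0.6303, -0.0046, 0.0758], 0.57), ([0.6098, -0.4268, -0.0019], 0.36)]
t 19.2 tool mm [-0.2  0.3  3.2] units [-0.    0.01  0.08] pos [ 0.6336 -0.0054  0.2787] yaw [3.1414e+00 1.0000e-04 1.8078e+00] F [0.3 4.5 2.4] w 0.0009
```

View pics/s10.png

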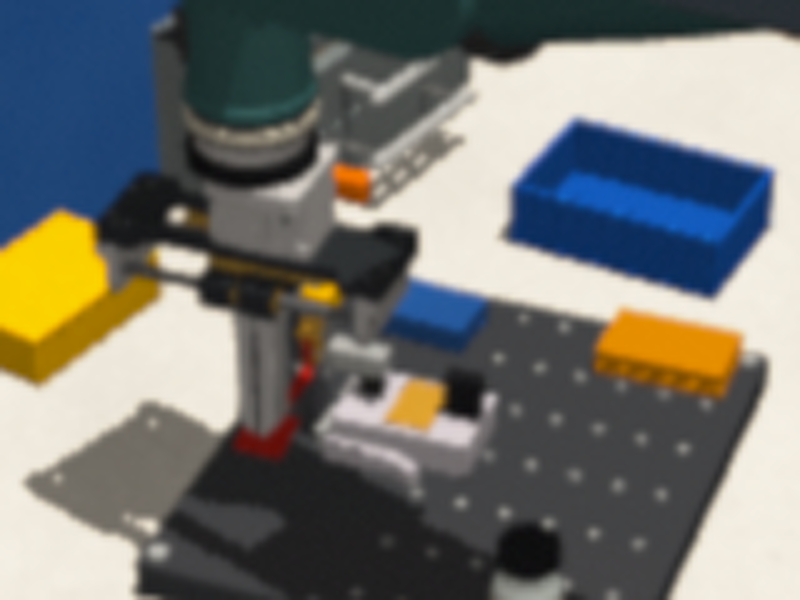

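The paddle is down at (268,437) and the rail is sinking: the handle dropped to (352,183), with the foot near the block. Holding.

Request:
{"api": "play_rows", "payload": {
  "translation": [
    [0,0,0.02],
    [0,0,0],
    [0,0,0],
    [0,0,0],
    [0,0,0],
    [0,0,0],
    [0,0,0],
    [0,0,0]
  ],
  "twist": [
    [0,0,0],
    [0,0,0],
    [0,0,0],
    [0,0,0],
    [0,0,0],
    [0,0,0],
    [0,0,0],
    [0,0,0]
  ],
  "gripper": [-1,-1,-1,-1,-1,-1,-1,-1]
}}

```text
time: 20.0
tool_pos: [0.6336, -0.0054, 0.2779]
ee_rot: [3.142, 0.0, 1.808]
wrist_force: [0.2, 4.4, 3.3]
width: 0.0004
finger_force: 1.9
```

Run:
```python
from h import *
for k in range(2):
    im=robot.snapshot("side")
    for n in("rail_handle","rail"): print(n,[(np.round(d["centre"],4).tolist(),round(d["score"],2)) for d in robot.spot_point(n,"side")[:2]])
to([.634,-.0055,.2755])
```

```text
rail_handle [([0.639, -0.0882, 0.2], 0.52)]
rail [([0.6183, -0.0913, 0.0561], 0.77), ([0.4387, 0.0029, 0.0265], 0.48)]
rail_handle [([0.6414, -0.0911, 0.2014], 0.7)]
rail [([0.6215, -0.0927, 0.0547], 0.45)]
t 20.3 tool mm [-0.2  0.3  2.4] units [-0.    0.01  0.06] pos [ 0.6336 -0.0054  0.2779] yaw [3.1415e+00 1.0000e-04 1.8078e+00] F [0.3 3.8 3.5] w 0.0004
```

Request:
{"api": "play_rows", "payload": {
  "translation": [
    [0,0,-0.1],
    [0,0,-0.2],
    [0,0,-0.3],
    [0,0,-0.7],
    [0,0,-0.9],
    [0,0,-0.5],
    [0,0,0],
    [0,0,0]
  ],
  "twist": [
    [0,0,0],
    [0,0,0],
    [0,0,0],
    [0,0,0],
    [0,0,0],
    [0,0,0],
    [0,0,0],
    [0,0,0]
  ],
  "gripper": [-1,-1,-1,-1,-1,-1,-1,-1]
}}

```text
time: 21.1
tool_pos: [0.6334, -0.0058, 0.3858]
ee_rot: [-3.141, 0.001, 1.807]
wrist_force: [-0.5, -0.2, -0.8]
width: 0.0003
finger_force: 0.0
```

Run:
```python
from h import *
im=robot.snapshot("side")[:,:,::-1].copy()
for n in("rail_handle","rail","block_mid","paddle"): print(n,[(np.round(d["centre"],4).tolist(),round(d["score"],2)) for d in robot.spot_point(n,"side")[:3]])
cv2.imwrite("pics/s11.png",cv2.resize(im[110:230,230:390],None,fx=5,fy=5,interpolation=2))
```

```text
rail_handle [([0.6391, -0.0908, 0.2008], 0.91)]
rail [([0.617, -0.0927, 0.0569], 0.73)]
block_mid [([0.2977, -0.1867, 0.0135], 0.75), ([0.589, -0.0974, 0.0435], 0.67), ([0.4959, 0.1653, 0.0092], 0.59)]
paddle [([0.6334, -0.0028, 0.0867], 0.61)]
```

View pics/s11.png

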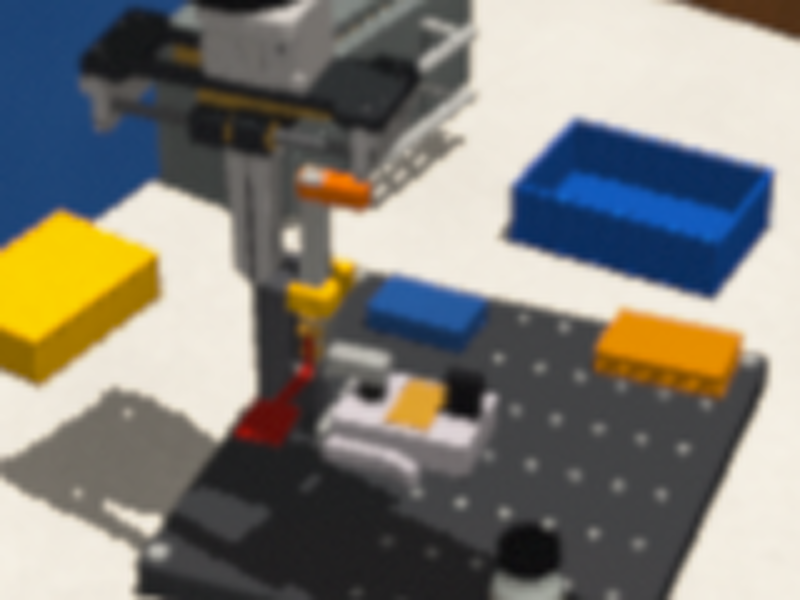

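The foot rests on the block at (372,388), the paddle has been let go at (268,420), and the gripper is clear of everything.

```bash
python3 -c "
from bench import robot
print(robot.close_job())"
```

```text
the job is handed in; nothing more can be done
None
```

Job handed in at about 21 s of 72 s: the rail was hung on its top click, the block pressed home at about 10 N, and the rubber foot lowered onto it, as checked in the last image; the hand-in returned no verdict.

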